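# Mix a bottle of polishing suspension on a touch mixer

## Task

Lift the bottle with the slender neck out of the wooden block, stand it gently upright, wholly on the rubber mat, and let go of it. Then take it again by its wide body (not by the neck), press it squarely and upright onto the middle of the mixer's sprung round pad until the pad is fully down, and hold it down for about a second. Finally set it gently back upright, wholly on the mat, and let go; leave everything else where it is.

Things in the scene. Friction and masses are not known exactly. Their poses are not given: they have to be found in the camera images.
- bottle: the bottle to mix: closed off-white plastic, 112 mm tall, about 160 g: straight round body 50 mm in diameter up to 74 mm, a cone to 84 mm, then a straight neck 18 mm in diameter to the top. Origin at the centre of the underside, z up its axis. It starts in any of the three bores of the block, with only its cone, neck and 2 mm of body showing
- bottle_neck (a point): point on the bottle's axis, on the neck, 104 mm above the underside: where to take it in the block
- block: fixed light wooden bottle block, 84 x 224 x 80 mm (x, y, z); origin at the centre of its underside. Three bores of 55 mm diameter, 72 mm deep (floor 8 mm above the table), in a row along its own y, at -72, 0 and +72 mm; all hold bottles
- mat: fixed black rubber mat, 200 x 160 x 4 mm (x, y, z) on the table between block and mixer; origin at the centre of its underside. A small brass specimen stands near its far edge (x about +78 mm, y about +-50 mm in the mat's frame); the rest is free
- mixer: fixed touch mixer: cream housing 160 x 140 mm, with a black collar whose top is 78 mm above the table, and the sprung round pad on top; origin at the centre of its underside; the front panel faces its -x. It stands to the left of the mat when the block is to the right, and the other way round
- pad_top (a point): centre of the upper face of the mixer's pad, a black rubber disc of 76 mm diameter, 94 mm above the table when up; 6 mm towards +x of the mixer's origin. It moves down with the pad
- pad (a joint): travel of the sprung pad downwards: 0 up, 0.008 m fully down; needs about 3.5 N to start and 9 N to be fully down; springs back when released
- capped_a: bystander in the block: the same bottle body but with a wide flat cap, 40 mm in diameter, 98 mm tall in all; origin at the centre of the underside
- capped_b: bystander in the block, the same as capped_a
- specimen: bystander: brass cylinder, 28 mm in diameter, 20 mm tall, on the mat; origin at the centre of the underside
- testblock: bystander: flat steel disc, 60 mm in diameter, 12 mm tall, beyond the mat; origin at the centre of the underside
- magnifier: bystander: black hand magnifier lying flat beyond the mat, ring 72 mm in diameter, handle to its +y, 132 mm long from the ring's centre, 14 mm tall; origin under the ring's centre
- calliper: bystander: steel calliper lying flat beyond the mat to the left, 200 mm long along its y, 12 mm tall; origin under its middle
Not all that is in view belongs to the job. Leave any pink or purple look-alike of the bottle alone.

How it is judged:
On the way, in this order (a step that is already met when the one before it is completed fails the run):
1. the bottle stands upright on the mat, released (x of bottle in the frame of mat between -0.078 and 0.078 m and y of bottle in the frame of mat between -0.058 and 0.058 m and z of bottle in the frame of mat below 0.01 m and angle between bottle's own z axis and vertical below 0.1 rad and contact force between the fingers and bottle below 0.1 N and linear speed of bottle below 0.02 m/s), for 0.2 s.
2. the bottle, held by its body, presses the pad fully down, upright and in the middle, for half a second (value of joint pad above 0.0068 m and horizontal distance between bottle and pad_top below 0.013 m and angle between bottle's own z axis and vertical below 0.12 rad and contact force between bottle and mixer above 4 N and contact force between the fingers and bottle above 1 N and z of the grasp point in the frame of bottle below 0.082 m), for 0.5 s.
At the end, for the whole second after the job is handed in: the bottle stands upright (within 0.1 rad) on the mat, its whole underside on it (axis within 78 mm of the mat's centre along its x and 58 mm along its y), released and at rest, and the mixer's pad is up again (under 2 mm of travel) (all of step 1 and value of joint pad below 0.002 m); the robot touches nothing.
It fails at once if another bottle in the block is displaced by more than 20 mm (distance of any of capped_a, capped_b from where it was at the start of the episode above 0.02 m).
It fails at once if another loose thing (specimen, steel disc, magnifier, calliper) is displaced by more than 30 mm (distance of any of specimen, testblock, magnifier, calliper from where it was at the start of the episode above 0.03 m).
It fails at once if the bottle is tipped over (more than 0.5 rad) (angle between bottle's own z axis and vertical above 0.5 rad).
It fails at once if the bottle is dropped (falls freely faster than 0.5 m/s) (contact force between the fingers and bottle below 0.1 N and linear speed of bottle above 0.5 m/s).
It also fails if it takes over 72 s, if anything falls off the work surface, if the arm or the gripper's body presses on something with over 40 N, if the wrist force passes 120 N, or if a joint passes its speed limit or range.

## Robot

A 7-joint arm with a two-finger parallel gripper is mounted at the origin on the work surface. World frame = base frame: x ahead of the robot, y to its left, z up, the work surface at z = 0. Lengths are in m, angles in rad, forces in N, time in s.
With the tool pointing down it reaches from about 0.35 to 0.775 m from the base axis. Payload 3.1 kg.
Tool frame: the origin (TCP) lies on the centre line of the jaws, within the pads' length; the fingertips stand 14 mm ahead of it and the grasp point (between the pads) lies 5 mm behind it; z points along the fingers, y is the line along which they close (so a half turn about z gives the same grasp; the last joint's range is limited). The gripper opens to 85 mm and grips with 20 to 120 N. Pads are 22 mm wide; open, the fingers measure 114 mm over their backs; the gripper's body (76 mm by 85 mm) begins 54 mm behind the grasp point. The pads swing forward as they close: fully open they stand 13 mm farther back than shut.
Start: joints at [1.077, 0.311, 0.014, 1.512, -0.004, 1.319, -0.027], TCP at [0.24, -0.495, 0.245] pointing down, gripper open.
Joint ranges: [-2.7, 2.7], [-0.3, 1.91], [-1.27, 1.3], [0.12, 2.57], [-1.44, 4.58], [0.2, 2.03], [-3.05, 3.05]. Speed limits (rad/s): [2.79, 2.79, 3.14, 3.14, 3.14, 3.14, 3.14].

## Interface

Orientations are given as a 3x3 rotation matrix whose columns are the frame's x, y, z axes.
In Python, from workcell import r gives the robot as it stands.
- The arm moves only by the tool step_arm, never from a script. Its argument "steps" is a list of rows, each an object with "claw": the opening, from 0 (shut) to 1 (fully open); "dp": the shift along the world's x, y, z in m, a list of three; "rot": the turn, a rotation vector about the world's x, y, z in units of 8 degrees (1.0 is 8 degrees), a list of three. A call has 1 to 10 rows; each row is the pose to reach, as a shift and turn from the pose commanded when the call began; what a row does not reach only later rows make up. A row lasts 1/10 s, in which the tool goes at most 50 mm and 8.59 degrees, less where a joint would pass 70% of its speed; a pose out of reach is approached as far as the arm can. A call with a gripper value outside its range is refused whole. The fingers move at their own pace and stop on an object; "force" is the grip in N (left out, the last holds). Time passes only in rows, so rows that repeat a pose let the fingers close. It gives the time, the measured TCP pose, the force, the opening and the grip force at its end, in the units of the state.
- r.get_state(): the state, without advancing time (a new reading comes with each control period).
- r.read_camera(name): name is "scene" or "top"; returns (picture, depth): 384x512x3 uint8, red, green, blue; 384x512 float32, m along the optical axis (not along the pixel's ray), 0 where there is no reading.
- r.camera_model(name): a dict with "fov_y" (degrees; the focal length in pixels is half the picture's height over the tangent of half this angle, whatever the lens; pixels are square), "cx", "cy" (the principal point, pixels), "world_from_camera" (4x4, takes a point from camera to world coordinates). Camera axes: x right, y down, z forward; pixel columns grow to the right and rows downward; lengths in m; the calibration is good to about 2 mm. A picture is of the moment at which its call begins. camera_model takes no time and is no camera call.
- r.close_job(): hands the job in; it is judged then, once.
Trained networks look in the newest picture that a camera, given by its name, has taken for a name from the list of things; names that differ only in an ending like _2 or _b are one class to them, and where a whole thing is asked for, a point or a joint stands for the part that bears it (a point fixed in the world has none). Each returns a list of dicts, best first, with "p" (0 to 1); they miss things now and then, are a little off and sometimes report something else, mostly with a low value. They report only what shows in the picture. A call takes as long as a camera call. They do not tell look-alikes from the thing itself.
- r.find_in(camera, name): "centre" ([row, column] in pixels, amid what is visible of it).
- r.silhouettes(camera, name): "pixels" (384x512 bool, what is visible of it) and "centre" ([row, column] in pixels, amid what is visible of it).
- r.spot_point(camera, name): "centre" ([row, column] in pixels: a listed point, or the origin of a listed thing).
The state is a dict: "clock": time; "qpos": joint angles; "qd": joint speeds; "tau": joint torques, N m; "tcp_pos": TCP position; "orientation": TCP orientation; "contact_force": force on the tool from outside, world axes, zero at the start; "wrist_torque": the same for the moment, N m; "gripper_width": finger opening in m; "grip_force": force on a finger pad.
Only numpy, scipy, OpenCV 4.12 (cv2) and the standard library are available. Lean on these libraries where they do the work, as an engineer would, in place of code of your own. Each camera call takes 0.05 s, during which the arm holds its last target. There are 200 camera calls.

## Working session

There is one attempt and no reset: what is moved stays moved. The work goes in short steps, Python scripts to look and compute and a tool call to move; the robot and the scene stay as the last step left them, time stands still between calls to the robot, and variables do not carry over. Pictures are saved under pics/ and viewed, at most 10 in all, crops included, and the job is handed in when it is done.

Besides the shell and the picture viewer there is one more tool, called after "Emit:" in YAML: its name, and indented under it one key for each argument. step_arm: Moves the arm, as the interface text tells. Its arguments: {"type":"object","properties":{"steps":{"type":"array"},"force":{"type":"number"}},"required":["steps"]}

```bash
mkdir -p pics; cat > h.py <<'E'
from workcell import r
import numpy as np, cv2
def cam(n):
    m=r.camera_model(n); f=192/np.tan(np.radians(m["fov_y"])/2); return m,f
def px2w(n,row,col,d):
    m,f=cam(n); p=np.array([(col-m["cx"])*d/f,(row-m["cy"])*d/f,d,1]); return (np.array(m["world_from_camera"])@p)[:3]
def ray(n,row,col,z):
    m,f=cam(n); T=np.array(m["world_from_camera"]); v=T[:3,:3]@np.array([(col-m["cx"])/f,(row-m["cy"])/f,1]); return T[:3,3]+v*(z-T[2,3])/v[2]
def cloud(n,D):
    m,f=cam(n); T=np.array(m["world_from_camera"]); v,u=np.mgrid[:384,:512]
    P=np.stack([(u-m["cx"])*D/f,(v-m["cy"])*D/f,D],-1); return P@T[:3,:3].T+T[:3,3]
E
python3 - <<'E'
from h import *
np.set_printoptions(precision=3,suppress=True)
for n in ("scene","top"):
    im,D=r.read_camera(n); cv2.imwrite(f"pics/{n}0.png",im[:,:,::-1]); np.save(n+"D.npy",D)
    m,f=cam(n); print(n,f,np.array(m["world_from_camera"])[:3])
    for k in ("bottle","bottle_neck","block","mat","mixer","pad_top","capped_a","specimen","testblock","magnifier","calliper"):
        print(k,[(np.round(x["centre"],1).tolist(),round(x["p"],2)) for x in r.spot_point(n,k)][:4])
print(r.get_state())
E
```

```text
scene 437.5014369298936 [[ 0.116  0.563 -0.818  1.353]
 [ 0.993 -0.082  0.085 -0.1  ]
 [-0.019 -0.822 -0.568  0.658]]
bottle [([225.4, 389.5], 0.9)]
bottle_neck [([192.1, 397.5], 0.98), ([161.8, 372.0], 0.83), ([141.5, 372.5], 0.82), ([197.3, 366.3], 0.48)]
block [([201.2, 362.8], 0.84)]
mat [([204.0, 254.0], 0.75)]
mixer [([243.0, 155.0], 0.79)]
pad_top [([208.4, 148.4], 0.66)]
capped_a [([277.2, 370.7], 0.64)]
specimen [([221.1, 244.0], 0.58)]
testblock [([288.0, 146.7], 0.56)]
magnifier [([286.5, 286.7], 0.92), ([205.4, 254.8], 0.53)]
calliper [([278.2, 370.0], 0.92), ([288.3, 147.6], 0.35)]
top 403.25980537435447 [[-0.027 -0.99   0.14   0.387]
 [-1.     0.027  0.002 -0.01 ]
 [-0.006 -0.14  -0.99   1.181]]
bottle [([183.3, 149.4], 0.68), ([219.3, 152.6], 0.66), ([258.0, 143.1], 0.56)]
bottle_neck [([173.5, 136.8], 0.78), ([219.7, 142.7], 0.73)]
block [([217.2, 156.4], 0.63)]
mat [([222.3, 256.6], 0.8), ([129.4, 240.6], 0.2)]
mixer [([185.1, 341.2], 0.68)]
pad_top [([178.2, 344.6], 0.69)]
capped_a [([220.3, 174.5], 0.83), ([218.3, 129.2], 0.7), ([220.0, 255.7], 0.17)]
specimen [([198.7, 260.5], 0.49)]
testblock [([136.5, 335.5], 0.61)]
magnifier [([127.6, 239.9], 0.93)]
calliper [([134.4, 180.1], 0.83)]
{'clock': 1.2, 'qpos': array([ 1.077,  0.311,  0.014,  1.512, -0.004,  1.319, -0.027]), 'qd': array([ 0.002, -0.001,  0.   , -0.   ,  0.   , -0.001,  0.001]), 'tau': array([ -0.   , -37.982,   0.145, -23.086,   0.012,   0.002,   0.   ]), 'tcp_pos': array([ 0.24 , -0.495,  0.245]), 'orientation': array([[ 0.9  ,  0.437,  0.   ],
       [ 0.437, -0.9  , -0.   ],
       [-0.   ,  0.   , -1.   ]]), 'contact_force': array([ 0.04,  0.59, -0.75]), 'wrist_torque': array([ 0.038, -0.011, -0.014]), 'grip_force': 0.0, 'gripper_width': 0.08573892625850243}
```

View pics/scene0.png

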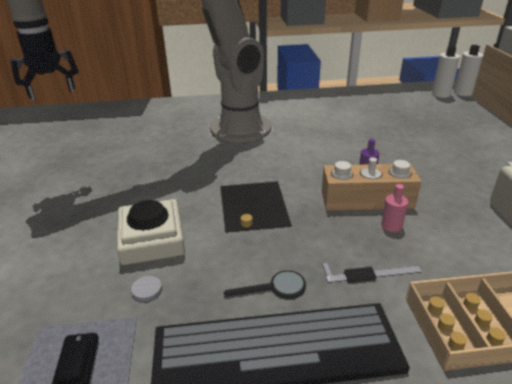

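View pics/top0.png

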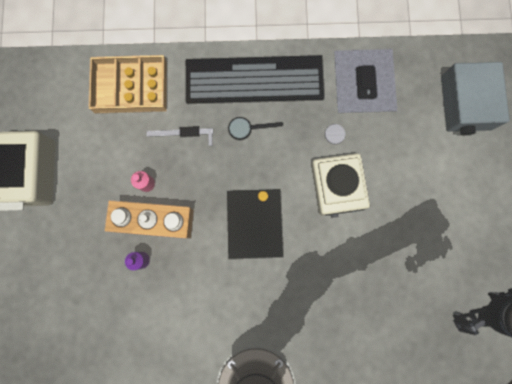

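The scene picture shows the block on the right (row ~185) with necks/caps at columns 343, 372 and 401. The mat is at (205,254) and the mixer pad at (213,148). Candidates for the bottle are the white one in the middle bore (scene 168,372; top 218,148), the pink one (scene 208,395) and the purple one (scene 152,370). The white middle one fits: it is off-white, has a slender neck and sits in the block, while its neighbours have wide caps. I'll confirm that in a crop and measure.

```bash
python3 - <<'E'
from h import *
np.set_printoptions(precision=4,suppress=True)
a=cv2.imread("pics/scene0.png")[130:240,310:440]; b=cv2.imread("pics/top0.png")[165:275,85:215]
cv2.imwrite("pics/crop.png",np.hstack([cv2.resize(x,(390,330),interpolation=cv2.INTER_CUBIC) for x in (a,b)]))
C={n:cloud(n,np.load(n+"D.npy")) for n in("scene","top")}
def reg(n,x0,x1,y0,y1,z0,z1):
    c=C[n].reshape(-1,3); k=(c[:,0]>x0)&(c[:,0]<x1)&(c[:,1]>y0)&(c[:,1]<y1)&(c[:,2]>z0)&(c[:,2]<z1); return c[k]
def rect(p):
    q=cv2.minAreaRect((p[:,:2]*1000).astype(np.float32)); return q
bc=C["top"][219,148]; pc=C["top"][180,343]; mc=C["top"][225,255]; print("b,pad,mat",bc,pc,mc)
for n in C:
    print(n)
    p=reg(n,bc[0]-.08,bc[0]+.08,bc[1]-.15,bc[1]+.15,.072,.087); print("block",len(p),rect(p),p[:,2].mean())
    p=reg(n,bc[0]-.05,bc[0]+.05,bc[1]-.11,bc[1]+.11,.098,.112)
    for s in(-1,1):
        q=p[(p[:,1]-bc[1])*s>.045]; print("cap",len(q),q.mean(0) if len(q) else 0)
    q=reg(n,bc[0]-.035,bc[0]+.035,bc[1]-.035,bc[1]+.035,.097,.14); print("neck",len(q),q.mean(0),q.min(0),q.max(0))
    p=reg(n,pc[0]-.06,pc[0]+.06,pc[1]-.06,pc[1]+.06,.087,.105); print("pad",len(p),cv2.minEnclosingCircle((p[:,:2]*1000).astype(np.float32)),p.mean(0))
    p=reg(n,pc[0]-.15,pc[0]+.15,pc[1]-.15,pc[1]+.15,.03,.105); print("mixer",rect(p))
    im=cv2.imread(f"pics/{n}0.png").max(2); v=(im<45)&(abs(C[n][...,2])<.02)&(abs(C[n][...,0]-mc[0])<.13)&(abs(C[n][...,1]-mc[1])<.15)
    p=C[n][v]; print("mat",len(p),rect(p),p.mean(0))
E
```

```text
b,pad,mat [0.4663 0.275  0.1038] [ 0.559  -0.2536  0.0944] [ 0.4478 -0.0105  0.0043]
scene
block 1441 ((467.2132568359375, 283.7195129394531), (225.43528747558594, 91.20095825195312), 83.82749938964844) 0.07996612724328617
cap 146 [0.4632 0.2106 0.105 ]
cap 151 [0.4794 0.3528 0.1048]
neck 85 [0.47   0.2819 0.1113] [0.4565 0.2737 0.0973] [0.4775 0.293  0.1219]
pad 642 ((561.4464721679688, -256.1083679199219), 39.85363006591797) [ 0.5655 -0.2558  0.0939]
mixer ((556.6219482421875, -256.96661376953125), (163.67295837402344, 139.85362243652344), 6.4434661865234375)
mat 1568 ((455.54840087890625, -9.1614990234375), (193.0498046875, 149.652587890625), 0.3362891972064972) [ 0.455  -0.0126  0.0046]
top
block 1903 ((468.0253601074219, 283.52392578125), (224.93096923828125, 84.18435668945312), 83.58010864257812) 0.08007828423166564
cap 171 [0.46   0.2114 0.1056]
cap 179 [0.4757 0.354  0.1055]
neck 51 [0.4678 0.282  0.1166] [0.4602 0.2746 0.0988] [0.4769 0.2926 0.1237]
pad 601 ((562.2153930664062, -256.5581970214844), 38.126495361328125) [ 0.5616 -0.2558  0.094 ]
mixer ((551.3478393554688, -258.027587890625), (171.4279022216797, 141.39195251464844), 6.789385795593262)
mat 0 ((0.0, 0.0), (0.0, 0.0), 0.0) [nan nan nan]<stdin>:21: RuntimeWarning: Mean of empty slice.
  ret = um.true_divide(
```

View pics/crop.png

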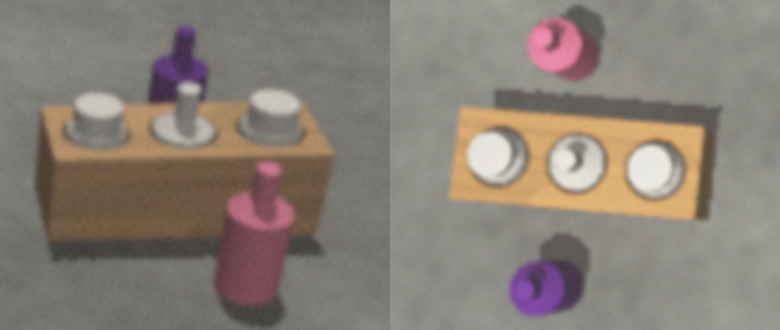

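The crop confirms it: the middle bore holds the slender-necked off-white bottle, with a wide flat cap on each side. Measured positions:
- **Neck:** about (0.468, 0.2825), top at about 0.12.
- **Block yaw:** -6.3°.
- **Pad:** (0.562, -0.256, 0.094).
- **Mat:** centre about (0.453, -0.010).

These match the sizes given. I'll close the jaws across the row, which takes a +57.8° turn (7.2 units).

Emit:
step_arm:
  steps:
    - {"claw": 0.5,"dp": [0.021,0.0445,0],"rot": [0,0,0.72]}
    - {"claw": 0.5,"dp": [0.042,0.089,0],"rot": [0,0,1.44]}
    - {"claw": 0.5,"dp": [0.063,0.1335,0],"rot": [0,0,2.16]}
    - {"claw": 0.5,"dp": [0.084,0.178,0],"rot": [0,0,2.88]}
    - {"claw": 0.5,"dp": [0.105,0.2225,0],"rot": [0,0,3.6]}
    - {"claw": 0.5,"dp": [0.126,0.267,0],"rot": [0,0,4.32]}
    - {"claw": 0.5,"dp": [0.147,0.3115,0],"rot": [0,0,5.04]}
    - {"claw": 0.5,"dp": [0.168,0.356,0],"rot": [0,0,5.76]}
    - {"claw": 0.5,"dp": [0.189,0.4,0],"rot": [0,0,6.48]}
    - {"claw": 0.5,"dp": [0.21,0.445,0],"rot": [0,0,7.2]}
  force: 40

```text
clock: 2.2
tcp_pos: [0.4507, -0.0482, 0.2457]
orientation: [[0.11, 0.994, 0.001], [0.994, -0.11, -0.001], [-0.001, 0.001, -1.0]]
contact_force: [-0.2, -0.5, 0.1]
gripper_width: 0.0429
grip_force: 0.0
```

Emit:
step_arm:
  steps:
    - {"claw": 0.5,"dp": [0.003,0.045,0]}
    - {"claw": 0.5,"dp": [0.005,0.09,0]}
    - {"claw": 0.5,"dp": [0.008,0.135,0]}
    - {"claw": 0.5,"dp": [0.01,0.18,0]}
    - {"claw": 0.5,"dp": [0.013,0.225,0]}
    - {"claw": 0.5,"dp": [0.015,0.27,0]}
    - {"claw": 0.5,"dp": [0.017,0.31,0]}
    - {"claw": 0.5,"dp": [0.018,0.3325,0]}
    - {"claw": 0.5,"dp": [0.018,0.3325,-0.03]}
    - {"claw": 0.5,"dp": [0.018,0.3325,-0.05]}

```text
invalid input at $.steps[0]: expected keys claw, dp, rot
```

Emit:
step_arm:
  steps:
    - {"claw": 0.5,"dp": [0.003,0.045,0],"rot": [0,0,0]}
    - {"claw": 0.5,"dp": [0.005,0.09,0],"rot": [0,0,0]}
    - {"claw": 0.5,"dp": [0.008,0.135,0],"rot": [0,0,0]}
    - {"claw": 0.5,"dp": [0.01,0.18,0],"rot": [0,0,0]}
    - {"claw": 0.5,"dp": [0.013,0.225,0],"rot": [0,0,0]}
    - {"claw": 0.5,"dp": [0.015,0.27,0],"rot": [0,0,0]}
    - {"claw": 0.5,"dp": [0.017,0.31,0],"rot": [0,0,0]}
    - {"claw": 0.5,"dp": [0.018,0.3325,0],"rot": [0,0,0]}
    - {"claw": 0.5,"dp": [0.018,0.3325,-0.03],"rot": [0,0,0]}
    - {"claw": 0.5,"dp": [0.018,0.3325,-0.05],"rot": [0,0,0]}

```text
clock: 3.2
tcp_pos: [0.4676, 0.2839, 0.1942]
orientation: [[0.111, 0.994, -0.0], [0.994, -0.111, 0.0], [0.0, -0.0, -1.0]]
contact_force: [0.2, -0.9, -0.3]
gripper_width: 0.0427
grip_force: 0.0
```

Emit:
step_arm:
  steps:
    - {"claw": 0.5,"dp": [0,-0.001,-0.03],"rot": [0,0,0]}
    - {"claw": 0.5,"dp": [0,-0.001,-0.06],"rot": [0,0,0]}
    - {"claw": 0.5,"dp": [0,-0.001,-0.08],"rot": [0,0,0]}
    - {"claw": 0.5,"dp": [0,-0.001,-0.086],"rot": [0,0,0]}
    - {"claw": 0.5,"dp": [0,-0.001,-0.086],"rot": [0,0,0]}
    - {"claw": 0.1,"dp": [0,-0.001,-0.086],"rot": [0,0,0]}
    - {"claw": 0.0,"dp": [0,-0.001,-0.086],"rot": [0,0,0]}
    - {"claw": 0.0,"dp": [0,-0.001,-0.086],"rot": [0,0,0]}
    - {"claw": 0.0,"dp": [0,-0.001,-0.086],"rot": [0,0,0]}
    - {"claw": 0.0,"dp": [0,-0.001,-0.086],"rot": [0,0,0]}

```text
clock: 4.2
tcp_pos: [0.4688, 0.2826, 0.1108]
orientation: [[0.113, 0.994, 0.002], [0.994, -0.113, 0.002], [0.002, 0.002, -1.0]]
contact_force: [-1.6, -0.1, 5.8]
gripper_width: 0.0167
grip_force: 40.2
```

Emit:
step_arm:
  steps:
    - {"claw": 0.0,"dp": [0,0,0.004],"rot": [0,0,0]}
    - {"claw": 0.0,"dp": [0,0,0.012],"rot": [0,0,0]}
    - {"claw": 0.0,"dp": [0,0,0.024],"rot": [0,0,0]}
    - {"claw": 0.0,"dp": [0,0,0.04],"rot": [0,0,0]}
    - {"claw": 0.0,"dp": [0,0,0.058],"rot": [0,0,0]}
    - {"claw": 0.0,"dp": [0,0,0.078],"rot": [0,0,0]}
    - {"claw": 0.0,"dp": [0,0,0.098],"rot": [0,0,0]}
    - {"claw": 0.0,"dp": [0,0,0.118],"rot": [0,0,0]}
    - {"claw": 0.0,"dp": [0,0,0.13],"rot": [0,0,0]}
    - {"claw": 0.0,"dp": [0,0,0.13],"rot": [0,0,0]}
  force: 50

```text
clock: 5.2
tcp_pos: [0.469, 0.2826, 0.2416]
orientation: [[0.113, 0.994, 0.004], [0.994, -0.113, 0.002], [0.003, 0.004, -1.0]]
contact_force: [-0.2, 0.2, -2.2]
gripper_width: 0.0164
grip_force: 48.8
```

```bash
python3 - <<'E'
from h import *
im,D=r.read_camera("scene"); cv2.imwrite("pics/lift.png",cv2.resize(im[60:240,260:460,::-1],(600,540)))
s=r.get_state(); print(s["tcp_pos"],s["contact_force"],s["wrist_torque"],s["gripper_width"],s["clock"])
E
```

```text
[0.46843024 0.28190236 0.24000415] [-0.11866077  0.55122617 -2.10984011] [-0.05640166  0.03962949 -0.00195589] 0.01645781597938181 5.25
```

View pics/lift.png

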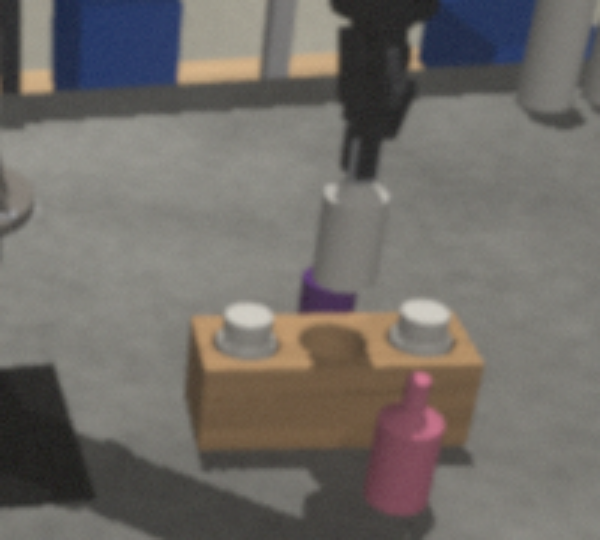

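The bottle is out of the block, hanging upright in the jaws at crop (235,350). The neighbours are undisturbed. Next, over to the mat.

Emit:
step_arm:
  steps:
    - {"claw": 0,"dp": [-0.002,-0.014,0],"rot": [0,0,0]}
    - {"claw": 0,"dp": [-0.006,-0.044,0],"rot": [0,0,0]}
    - {"claw": 0,"dp": [-0.011,-0.084,0],"rot": [0,0,0]}
    - {"claw": 0,"dp": [-0.016,-0.126,0],"rot": [0,0,0]}
    - {"claw": 0,"dp": [-0.022,-0.168,0],"rot": [0,0,0]}
    - {"claw": 0,"dp": [-0.027,-0.208,0],"rot": [0,0,0]}
    - {"claw": 0,"dp": [-0.032,-0.246,0],"rot": [0,0,0]}
    - {"claw": 0,"dp": [-0.036,-0.274,0],"rot": [0,0,0]}
    - {"claw": 0,"dp": [-0.038,-0.288,0],"rot": [0,0,0]}
    - {"claw": 0,"dp": [-0.038,-0.292,0],"rot": [0,0,0]}

```text
clock: 6.25
tcp_pos: [0.4283, -0.0137, 0.238]
orientation: [[0.119, 0.993, -0.003], [0.993, -0.119, -0.001], [-0.002, -0.003, -1.0]]
contact_force: [-0.9, 0.5, -1.5]
gripper_width: 0.0164
grip_force: 48.9
```

Emit:
step_arm:
  steps:
    - {"claw": 0,"dp": [0,0,-0.01],"rot": [0,0,0]}
    - {"claw": 0,"dp": [0,0,-0.035],"rot": [0,0,0]}
    - {"claw": 0,"dp": [0,0,-0.06],"rot": [0,0,0]}
    - {"claw": 0,"dp": [0,0,-0.085],"rot": [0,0,0]}
    - {"claw": 0,"dp": [0,0,-0.105],"rot": [0,0,0]}
    - {"claw": 0,"dp": [0,0,-0.117],"rot": [0,0,0]}
    - {"claw": 0,"dp": [0,0,-0.121],"rot": [0,0,0]}
    - {"claw": 0,"dp": [0,0,-0.121],"rot": [0,0,0]}
    - {"claw": 0,"dp": [0,0,-0.121],"rot": [0,0,0]}

```text
clock: 7.15
tcp_pos: [0.431, -0.01, 0.1191]
orientation: [[0.113, 0.994, 0.002], [0.994, -0.113, 0.0], [0.0, 0.002, -1.0]]
contact_force: [-0.2, -0.1, -1.5]
gripper_width: 0.0166
grip_force: 48.9
```

```bash
python3 - <<'E'
from h import *
np.set_printoptions(precision=4,suppress=True)
s=r.get_state(); print(s["tcp_pos"],s["contact_force"],s["wrist_torque"],s["gripper_width"],s["clock"])
im,D=r.read_camera("scene"); cv2.imwrite("pics/mat1.png",cv2.resize(im[110:260,180:330,::-1],(600,600)))
P=cloud("scene",D); v=(im.min(2)>90)&(abs(P[...,0]-.43)<.05)&(abs(P[...,1]+.01)<.05)&(P[...,2]>.008)&(P[...,2]<.11)
p=P[v]; print(len(p),p.min(0),p.max(0))
for a in np.arange(.01,.08,.02):
    q=p[(p[:,2]>a)&(p[:,2]<a+.02)]; print(a,len(q),q.mean(0) if len(q) else 0)
E
```

```text
[ 0.431  -0.01    0.1191] [-0.1512 -0.1313 -1.4854] [ 0.0044 -0.0207 -0.0221] 0.016562741726064496 7.15
583 [ 0.4116 -0.0337  0.016 ] [0.458  0.015  0.1077]
0.01 65 [ 0.4497 -0.0108  0.0238]
0.03 110 [ 0.4499 -0.0105  0.0399]
0.049999999999999996 128 [ 0.4491 -0.0111  0.0604]
0.06999999999999999 133 [ 0.4486 -0.0105  0.0802]
```

View pics/mat1.png

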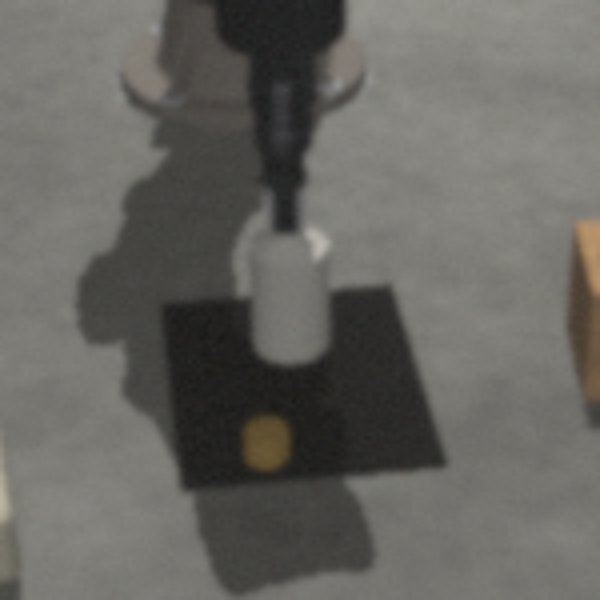

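The bottle hangs upright over the middle of the mat, its foot at crop (350,290), about 12 mm above the surface. Now I'll lower it slowly.

Emit:
step_arm:
  steps:
    - {"claw": 0,"dp": [0,0,-0.003],"rot": [0,0,0]}
    - {"claw": 0,"dp": [0,0,-0.006],"rot": [0,0,0]}
    - {"claw": 0,"dp": [0,0,-0.008],"rot": [0,0,0]}
    - {"claw": 0,"dp": [0,0,-0.01],"rot": [0,0,0]}
    - {"claw": 0,"dp": [0,0,-0.011],"rot": [0,0,0]}
    - {"claw": 0,"dp": [0,0,-0.011],"rot": [0,0,0]}
    - {"claw": 0,"dp": [0,0,-0.011],"rot": [0,0,0]}

```text
clock: 7.9
tcp_pos: [0.4302, -0.0103, 0.1073]
orientation: [[0.113, 0.994, 0.0], [0.994, -0.113, -0.0], [0.0, 0.0, -1.0]]
contact_force: [0.6, -0.2, -1.8]
gripper_width: 0.0163
grip_force: 49.0
```

Emit:
step_arm:
  steps:
    - {"claw": 0,"dp": [0,0,-0.001],"rot": [0,0,0]}
    - {"claw": 0,"dp": [0,0,-0.0015],"rot": [0,0,0]}
    - {"claw": 0,"dp": [0,0,-0.0015],"rot": [0,0,0]}
    - {"claw": 0,"dp": [0,0,-0.0015],"rot": [0,0,0]}

```text
clock: 8.3
tcp_pos: [0.4305, -0.0103, 0.1068]
orientation: [[0.113, 0.994, 0.001], [0.994, -0.113, -0.001], [-0.0, 0.001, -1.0]]
contact_force: [-1.9, 0.6, 5.9]
gripper_width: 0.0164
grip_force: 49.8
```

Contact is made at 5.9 N. I'll open, wait, then rise clear.

Emit:
step_arm:
  steps:
    - {"claw": 0.3,"dp": [0,0,0.0005],"rot": [0,0,0]}
    - {"claw": 0.5,"dp": [0,0,0.0005],"rot": [0,0,0]}
    - {"claw": 0.5,"dp": [0,0,0.0005],"rot": [0,0,0]}
    - {"claw": 0.5,"dp": [0,0,0.0005],"rot": [0,0,0]}
    - {"claw": 0.5,"dp": [0,0,0.0005],"rot": [0,0,0]}
    - {"claw": 0.5,"dp": [0,0,0.02],"rot": [0,0,0]}
    - {"claw": 1.0,"dp": [0,0,0.03],"rot": [0,0,0]}
    - {"claw": 1.0,"dp": [0,0,0.03],"rot": [0,0,0]}
    - {"claw": 1.0,"dp": [0,0,0.03],"rot": [0,0,0]}
    - {"claw": 1.0,"dp": [0,0,0.03],"rot": [0,0,0]}

```text
clock: 9.3
tcp_pos: [0.4296, -0.0104, 0.1352]
orientation: [[0.113, 0.994, -0.001], [0.994, -0.113, -0.0], [-0.0, -0.001, -1.0]]
contact_force: [-0.1, -0.4, -0.7]
gripper_width: 0.0853
grip_force: 0.0
```

```bash
python3 - <<'E'
from h import *
np.set_printoptions(precision=4,suppress=True)
s=r.get_state(); print(s["tcp_pos"],s["contact_force"],s["gripper_width"],s["clock"])
im,D=r.read_camera("scene"); cv2.imwrite("pics/mat2.png",cv2.resize(im[110:260,180:330,::-1],(600,600)))
P=cloud("scene",D); v=(im.min(2)>90)&(abs(P[...,0]-.43)<.05)&(abs(P[...,1]+.01)<.05)&(P[...,2]>.008)&(P[...,2]<.125)
p=P[v]; print(len(p),p.min(0),p.max(0))
for a in np.arange(.0,.11,.02):
    q=p[(p[:,2]>a)&(p[:,2]<a+.02)]; print(a,len(q),q.mean(0) if len(q) else 0,q.min(0),q.max(0))
E
```

```text
[ 0.4296 -0.0104  0.1352] [-0.0737 -0.4093 -0.6922] 0.08527394263425128 9.3
605 [ 0.4102 -0.0336  0.0083] [0.4575 0.0148 0.1093]
0.0 62 [ 0.4491 -0.0108  0.0144] [ 0.438  -0.0308  0.0083] [0.4543 0.0103 0.0197]
0.02 108 [ 0.4488 -0.0108  0.0301] [ 0.4386 -0.0308  0.0201] [0.4573 0.0104 0.0397]
0.04 117 [ 0.4484 -0.0098  0.0502] [ 0.4278 -0.0334  0.0402] [0.4563 0.0144 0.0599]
0.06 156 [ 0.4456 -0.0109  0.0713] [ 0.4102 -0.0336  0.06  ] [0.4575 0.0148 0.08  ]
0.08 140 [ 0.4361 -0.0102  0.0859] [ 0.4122 -0.0323  0.0801] [0.4526 0.0128 0.0995]
0.1 22 [ 0.4356 -0.0091  0.1052] [ 0.4291 -0.0173  0.1006] [ 0.4396 -0.0025  0.1093]
```

View pics/mat2.png

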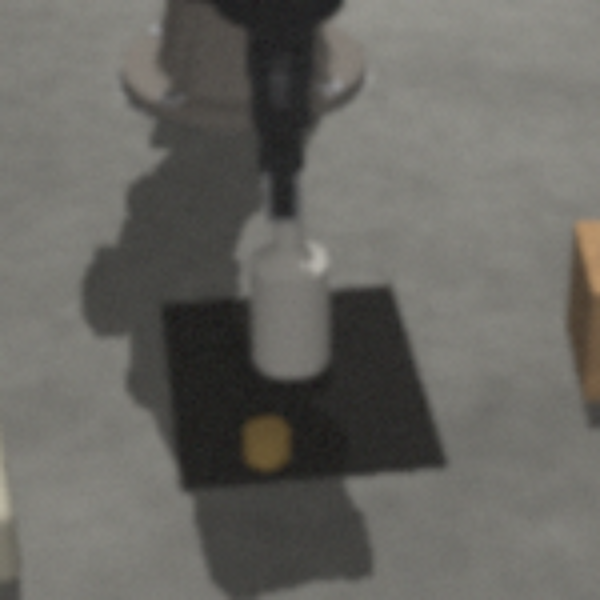

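The bottle stands free and upright on the mat, its foot at crop (375,290). It measures (0.432, -0.010), with the specimen untouched. Now the body grasp with the grasp point about 63 mm above the underside, leaving roughly 5 mm of room above the neck.

Emit:
step_arm:
  steps:
    - {"claw": 1,"dp": [0.001,0.0,-0.02],"rot": [0,0,0]}
    - {"claw": 1,"dp": [0.001,0.0,-0.04],"rot": [0,0,0]}
    - {"claw": 1,"dp": [0.001,0.0,-0.055],"rot": [0,0,0]}
    - {"claw": 1,"dp": [0.001,0.0,-0.065],"rot": [0,0,0]}
    - {"claw": 1,"dp": [0.001,0.0,-0.071],"rot": [0,0,0]}
    - {"claw": 1,"dp": [0.001,0.0,-0.073],"rot": [0,0,0]}
    - {"claw": 1,"dp": [0.001,0.0,-0.073],"rot": [0,0,0]}
    - {"claw": 1,"dp": [0.001,0.0,-0.073],"rot": [0,0,0]}
  force: 25

```text
clock: 10.15
tcp_pos: [0.4317, -0.0103, 0.0633]
orientation: [[0.113, 0.994, 0.001], [0.994, -0.113, -0.0], [0.0, 0.001, -1.0]]
contact_force: [0.0, -0.9, 1.0]
gripper_width: 0.085
grip_force: 0.0
```

Emit:
step_arm:
  steps:
    - {"claw": 0.7,"dp": [0,0,0],"rot": [0,0,0]}
    - {"claw": 0.62,"dp": [0,0,0],"rot": [0,0,0]}
    - {"claw": 0.55,"dp": [0,0,0],"rot": [0,0,0]}
    - {"claw": 0.4,"dp": [0,0,0],"rot": [0,0,0]}
    - {"claw": 0.3,"dp": [0,0,0],"rot": [0,0,0]}
    - {"claw": 0.3,"dp": [0,0,0],"rot": [0,0,0]}
    - {"claw": 0.3,"dp": [0,0,0],"rot": [0,0,0]}

```text
clock: 10.85
tcp_pos: [0.4312, -0.0103, 0.0633]
orientation: [[0.113, 0.994, 0.0], [0.994, -0.113, -0.0], [-0.0, 0.0, -1.0]]
contact_force: [-2.1, -0.7, 6.2]
gripper_width: 0.0492
grip_force: 25.4
```

Emit:
step_arm:
  steps:
    - {"claw": 0.3,"dp": [0,0,0],"rot": [0,0,0]}
    - {"claw": 0.3,"dp": [0,0,0.008],"rot": [0,0,0]}
    - {"claw": 0.3,"dp": [0,0,0.02],"rot": [0,0,0]}
    - {"claw": 0.3,"dp": [0,0,0.036],"rot": [0,0,0]}
    - {"claw": 0.3,"dp": [0,0,0.056],"rot": [0,0,0]}
    - {"claw": 0.3,"dp": [0,0,0.076],"rot": [0,0,0]}
    - {"claw": 0.3,"dp": [0,0,0.096],"rot": [0,0,0]}
    - {"claw": 0.3,"dp": [0,0,0.112],"rot": [0,0,0]}
    - {"claw": 0.3,"dp": [0,0,0.12],"rot": [0,0,0]}
    - {"claw": 0.3,"dp": [0,0,0.12],"rot": [0,0,0]}
  force: 60

```text
clock: 11.85
tcp_pos: [0.432, -0.0103, 0.1841]
orientation: [[0.113, 0.994, 0.003], [0.994, -0.113, -0.0], [-0.0, 0.003, -1.0]]
contact_force: [0.3, -0.6, -2.0]
gripper_width: 0.0484
grip_force: 62.1
```

Emit:
step_arm:
  steps:
    - {"claw": 0.3,"dp": [0.007,-0.013,0],"rot": [0,0,0]}
    - {"claw": 0.3,"dp": [0.021,-0.039,0],"rot": [0,0,0]}
    - {"claw": 0.3,"dp": [0.039,-0.074,0],"rot": [0,0,0]}
    - {"claw": 0.3,"dp": [0.058,-0.11,0],"rot": [0,0,0]}
    - {"claw": 0.3,"dp": [0.077,-0.146,0],"rot": [0,0,0]}
    - {"claw": 0.3,"dp": [0.096,-0.181,0],"rot": [0,0,0]}
    - {"claw": 0.3,"dp": [0.113,-0.213,0],"rot": [0,0,0]}
    - {"claw": 0.3,"dp": [0.125,-0.236,0],"rot": [0,0,0]}
    - {"claw": 0.3,"dp": [0.131,-0.246,0],"rot": [0,0,0]}
    - {"claw": 0.3,"dp": [0.131,-0.246,0],"rot": [0,0,0]}

```text
clock: 12.85
tcp_pos: [0.5615, -0.2586, 0.1808]
orientation: [[0.117, 0.993, -0.003], [0.993, -0.117, 0.0], [0.0, -0.003, -1.0]]
contact_force: [-0.2, 0.8, -1.8]
gripper_width: 0.0486
grip_force: 62.2
```

Emit:
step_arm:
  steps:
    - {"claw": 0.3,"dp": [0,0,0],"rot": [0,0,0]}
    - {"claw": 0.3,"dp": [0,0,0],"rot": [0,0,0]}
    - {"claw": 0.3,"dp": [0,0,-0.008],"rot": [0,0,0]}
    - {"claw": 0.3,"dp": [0,0,-0.015],"rot": [0,0,0]}
    - {"claw": 0.3,"dp": [0,0,-0.018],"rot": [0,0,0]}
    - {"claw": 0.3,"dp": [0,0,-0.018],"rot": [0,0,0]}

```text
clock: 13.45
tcp_pos: [0.5614, -0.256, 0.1638]
orientation: [[0.113, 0.994, -0.002], [0.994, -0.113, 0.001], [0.0, -0.002, -1.0]]
contact_force: [-1.4, -0.1, -1.8]
gripper_width: 0.0487
grip_force: 62.2
```

```bash
python3 - <<'E'
from h import *
np.set_printoptions(precision=4,suppress=True)
s=r.get_state(); print(s["tcp_pos"],s["contact_force"],s["gripper_width"],s["clock"])
im,D=r.read_camera("scene"); cv2.imwrite("pics/pad1.png",cv2.resize(im[110:280,80:230,::-1],(525,595)))
P=cloud("scene",D); v=(im.min(2)>90)&(abs(P[...,0]-.562)<.05)&(abs(P[...,1]+.256)<.05)&(P[...,2]>.09)&(P[...,2]<.2)
p=P[v]; print(len(p),p.min(0),p.max(0))
for a in np.arange(.09,.18,.02):
    q=p[(p[:,2]>a)&(p[:,2]<a+.02)]
    if len(q): print(a,len(q),q.mean(0),q.min(0),q.max(0))
E
```

```text
[ 0.5614 -0.256   0.1638] [-1.4436 -0.0702 -1.8302] 0.048656970769254244 13.45
629 [ 0.5353 -0.2941  0.0921] [ 0.5923 -0.2296  0.196 ]
0.09 50 [ 0.5726 -0.2621  0.1034] [ 0.5353 -0.2941  0.0921] [ 0.5854 -0.2328  0.1097]
0.11 170 [ 0.5785 -0.2518  0.1202] [ 0.5532 -0.2784  0.1101] [ 0.5863 -0.2299  0.13  ]
0.13 175 [ 0.579  -0.251   0.1398] [ 0.5538 -0.2783  0.1302] [ 0.5869 -0.2299  0.15  ]
0.15000000000000002 104 [ 0.5768 -0.2437  0.1603] [ 0.5544 -0.2786  0.1501] [ 0.5923 -0.2296  0.17  ]
0.17 126 [ 0.5708 -0.2407  0.18  ] [ 0.5445 -0.2743  0.1705] [ 0.5878 -0.2297  0.1895]
```

View pics/pad1.png

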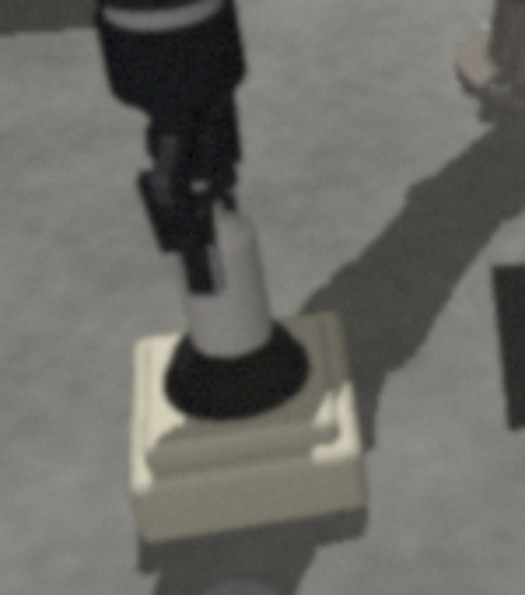

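The bottle hangs upright over the middle of the pad (crop column 235), about 10 mm above it, at (0.5615, -0.255) against the pad's (0.562, -0.256). Now pressing.

Emit:
step_arm:
  steps:
    - {"claw": 0.3,"dp": [0,-0.001,-0.005],"rot": [0,0,0]}
    - {"claw": 0.3,"dp": [0,-0.001,-0.009],"rot": [0,0,0]}
    - {"claw": 0.3,"dp": [0,-0.001,-0.012],"rot": [0,0,0]}
    - {"claw": 0.3,"dp": [0,-0.001,-0.015],"rot": [0,0,0]}
    - {"claw": 0.3,"dp": [0,-0.001,-0.018],"rot": [0,0,0]}
    - {"claw": 0.3,"dp": [0,-0.001,-0.02],"rot": [0,0,0]}
    - {"claw": 0.3,"dp": [0,-0.001,-0.021],"rot": [0,0,0]}
    - {"claw": 0.3,"dp": [0,-0.001,-0.021],"rot": [0,0,0]}
    - {"claw": 0.3,"dp": [0,-0.001,-0.021],"rot": [0,0,0]}

```text
clock: 14.4
tcp_pos: [0.562, -0.2576, 0.1456]
orientation: [[0.114, 0.994, 0.0], [0.994, -0.114, -0.001], [-0.001, 0.0, -1.0]]
contact_force: [-4.6, 0.9, 7.5]
gripper_width: 0.0485
grip_force: 63.1
```

Emit:
step_arm:
  steps:
    - {"claw": 0.3,"dp": [0,0,-0.0015],"rot": [0,0,0]}
    - {"claw": 0.3,"dp": [0,0,-0.0025],"rot": [0,0,0]}
    - {"claw": 0.3,"dp": [0,0,-0.0025],"rot": [0,0,0]}
    - {"claw": 0.3,"dp": [0,0,-0.0025],"rot": [0,0,0]}
    - {"claw": 0.3,"dp": [0,0,-0.0025],"rot": [0,0,0]}
    - {"claw": 0.3,"dp": [0,0,-0.0025],"rot": [0,0,0]}

```text
clock: 15.0
tcp_pos: [0.562, -0.2576, 0.1454]
orientation: [[0.114, 0.994, 0.001], [0.994, -0.114, -0.002], [-0.002, 0.001, -1.0]]
contact_force: [-8.1, 1.3, 16.6]
gripper_width: 0.0485
grip_force: 63.9
```

Emit:
step_arm:
  steps:
    - {"claw": 0.3,"dp": [0,0,0],"rot": [0,0,0]}
    - {"claw": 0.3,"dp": [0,0,0],"rot": [0,0,0]}
    - {"claw": 0.3,"dp": [0,0,0],"rot": [0,0,0]}
    - {"claw": 0.3,"dp": [0,0,0],"rot": [0,0,0]}
    - {"claw": 0.3,"dp": [0,0,0],"rot": [0,0,0]}

```text
clock: 15.5
tcp_pos: [0.562, -0.2576, 0.1454]
orientation: [[0.114, 0.994, 0.001], [0.994, -0.114, -0.002], [-0.002, 0.001, -1.0]]
contact_force: [-7.4, 2.1, 16.5]
gripper_width: 0.0483
grip_force: 63.9
```

The force rose to 18 N with no further travel, so the pad is on its stop, and it has been held for over a second. Now back up and to the mat.

Emit:
step_arm:
  steps:
    - {"claw": 0.3,"dp": [0,0,0.003],"rot": [0,0,0]}
    - {"claw": 0.3,"dp": [0,0,0.007],"rot": [0,0,0]}
    - {"claw": 0.3,"dp": [0,0,0.013],"rot": [0,0,0]}
    - {"claw": 0.3,"dp": [0,0,0.022],"rot": [0,0,0]}
    - {"claw": 0.3,"dp": [0,0,0.034],"rot": [0,0,0]}
    - {"claw": 0.3,"dp": [0,0,0.042],"rot": [0,0,0]}
    - {"claw": 0.3,"dp": [0,0,0.042],"rot": [0,0,0]}

```text
clock: 16.2
tcp_pos: [0.5634, -0.2575, 0.1851]
orientation: [[0.113, 0.994, 0.003], [0.994, -0.113, -0.001], [-0.001, 0.004, -1.0]]
contact_force: [-0.0, -0.3, -2.2]
gripper_width: 0.0481
grip_force: 62.3
```

Emit:
step_arm:
  steps:
    - {"claw": 0.3,"dp": [-0.007,0.013,0],"rot": [0,0,0]}
    - {"claw": 0.3,"dp": [-0.021,0.039,0],"rot": [0,0,0]}
    - {"claw": 0.3,"dp": [-0.039,0.074,0],"rot": [0,0,0]}
    - {"claw": 0.3,"dp": [-0.058,0.11,0],"rot": [0,0,0]}
    - {"claw": 0.3,"dp": [-0.077,0.146,0],"rot": [0,0,0]}
    - {"claw": 0.3,"dp": [-0.096,0.181,0],"rot": [0,0,0]}
    - {"claw": 0.3,"dp": [-0.113,0.213,0],"rot": [0,0,0]}
    - {"claw": 0.3,"dp": [-0.125,0.236,0],"rot": [0,0,0]}
    - {"claw": 0.3,"dp": [-0.131,0.246,0],"rot": [0,0,0]}
    - {"claw": 0.3,"dp": [-0.131,0.246,0],"rot": [0,0,0]}

```text
clock: 17.2
tcp_pos: [0.4307, -0.0102, 0.1834]
orientation: [[0.11, 0.994, 0.0], [0.994, -0.11, -0.0], [-0.0, 0.0, -1.0]]
contact_force: [-0.0, -0.8, -1.4]
gripper_width: 0.0484
grip_force: 62.3
```

Emit:
step_arm:
  steps:
    - {"claw": 0.3,"dp": [0,0,-0.01],"rot": [0,0,0]}
    - {"claw": 0.3,"dp": [0,0,-0.03],"rot": [0,0,0]}
    - {"claw": 0.3,"dp": [0,0,-0.055],"rot": [0,0,0]}
    - {"claw": 0.3,"dp": [0,0,-0.078],"rot": [0,0,0]}
    - {"claw": 0.3,"dp": [0,0,-0.095],"rot": [0,0,0]}
    - {"claw": 0.3,"dp": [0,0,-0.105],"rot": [0,0,0]}
    - {"claw": 0.3,"dp": [0,0,-0.109],"rot": [0,0,0]}
    - {"claw": 0.3,"dp": [0,0,-0.109],"rot": [0,0,0]}
    - {"claw": 0.3,"dp": [0,0,-0.109],"rot": [0,0,0]}

```text
clock: 18.1
tcp_pos: [0.4321, -0.0116, 0.0749]
orientation: [[0.114, 0.993, 0.002], [0.993, -0.114, -0.0], [0.0, 0.002, -1.0]]
contact_force: [0.4, -0.0, -1.9]
gripper_width: 0.0483
grip_force: 62.3
```

```bash
python3 - <<'E'
from h import *
np.set_printoptions(precision=4,suppress=True)
s=r.get_state(); print(s["tcp_pos"],s["contact_force"],s["gripper_width"],s["clock"])
im,D=r.read_camera("scene"); cv2.imwrite("pics/mat3.png",cv2.resize(im[110:260,180:330,::-1],(600,600)))
P=cloud("scene",D); v=(im.min(2)>90)&(abs(P[...,0]-.43)<.05)&(abs(P[...,1]+.01)<.05)&(P[...,2]>.006)&(P[...,2]<.125)
p=P[v]; print(len(p),p.min(0),p.max(0))
for a in np.arange(.01,.11,.02):
    q=p[(p[:,2]>a)&(p[:,2]<a+.02)]; print(a,len(q),q.mean(0) if len(q) else 0,q.min(0),q.max(0))
E
```

```text
[ 0.4321 -0.0116  0.0749] [ 0.391  -0.0464 -1.9466] 0.048308570635209734 18.1
410 [ 0.4147 -0.0354  0.0162] [0.4633 0.0129 0.0966]
0.01 67 [ 0.4507 -0.0117  0.0233] [ 0.4434 -0.031   0.0162] [0.4552 0.0101 0.0299]
0.03 116 [ 0.4506 -0.0117  0.0403] [ 0.4394 -0.0328  0.0301] [0.4575 0.0106 0.05  ]
0.049999999999999996 91 [ 0.4497 -0.0116  0.0593] [ 0.4345 -0.0339  0.0504] [0.4615 0.0108 0.0693]
0.06999999999999999 79 [ 0.4472 -0.0126  0.0797] [ 0.4281 -0.0354  0.07  ] [0.4607 0.0111 0.09  ]
0.08999999999999998 57 [ 0.4369 -0.0097  0.0927] [ 0.4147 -0.0351  0.09  ] [0.4633 0.0129 0.0966]
```

View pics/mat3.png

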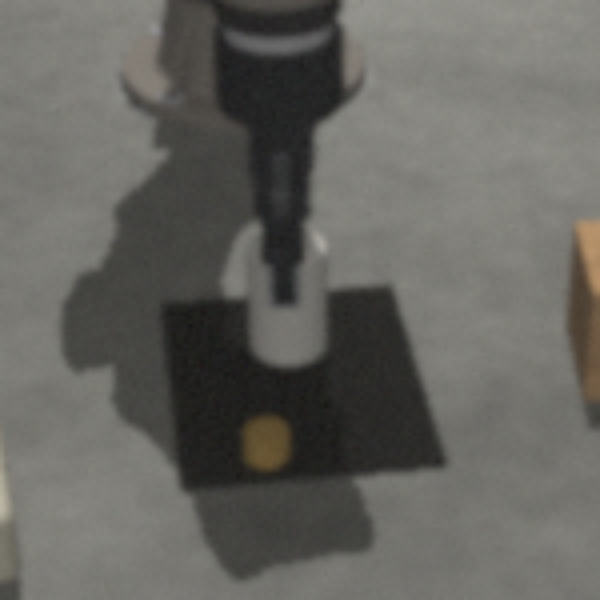

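The bottle is upright over the mat, foot at crop (355,288), about 12 mm up. Lowering gently.

Emit:
step_arm:
  steps:
    - {"claw": 0.3,"dp": [0,0,-0.004],"rot": [0,0,0]}
    - {"claw": 0.3,"dp": [0,0,-0.007],"rot": [0,0,0]}
    - {"claw": 0.3,"dp": [0,0,-0.009],"rot": [0,0,0]}
    - {"claw": 0.3,"dp": [0,0,-0.0105],"rot": [0,0,0]}
    - {"claw": 0.3,"dp": [0,0,-0.0115],"rot": [0,0,0]}
    - {"claw": 0.3,"dp": [0,0,-0.0115],"rot": [0,0,0]}
    - {"claw": 0.3,"dp": [0,0,-0.0115],"rot": [0,0,0]}

```text
clock: 18.85
tcp_pos: [0.4311, -0.0112, 0.0635]
orientation: [[0.113, 0.994, -0.0], [0.994, -0.113, -0.001], [-0.001, -0.0, -1.0]]
contact_force: [-3.4, -0.6, 5.9]
gripper_width: 0.0482
grip_force: 62.9
```

In contact at about 6 N. I'll release and rise straight up.

Emit:
step_arm:
  steps:
    - {"claw": 0.65,"dp": [0,0,0],"rot": [0,0,0]}
    - {"claw": 0.8,"dp": [0,0,0],"rot": [0,0,0]}
    - {"claw": 1,"dp": [0,0,0],"rot": [0,0,0]}
    - {"claw": 1,"dp": [0,0,0],"rot": [0,0,0]}
    - {"claw": 1,"dp": [0,0,0.02],"rot": [0,0,0]}
    - {"claw": 1,"dp": [0,0,0.05],"rot": [0,0,0]}
    - {"claw": 1,"dp": [0,0,0.09],"rot": [0,0,0]}
    - {"claw": 1,"dp": [0,0,0.13],"rot": [0,0,0]}
    - {"claw": 1,"dp": [0,0,0.15],"rot": [0,0,0]}
    - {"claw": 1,"dp": [0,0,0.15],"rot": [0,0,0]}
  force: 25

```text
clock: 19.85
tcp_pos: [0.4337, -0.0112, 0.2161]
orientation: [[0.114, 0.994, 0.008], [0.994, -0.114, -0.001], [-0.0, 0.008, -1.0]]
contact_force: [0.1, -0.6, -0.9]
gripper_width: 0.0855
grip_force: 0.0
```

```bash
python3 - <<'E'
from h import *
np.set_printoptions(precision=4,suppress=True)
s=r.get_state(); print(s["tcp_pos"],s["contact_force"],s["gripper_width"],s["clock"])
im,D=r.read_camera("scene"); cv2.imwrite("pics/end.png",im[:,:,::-1])
P=cloud("scene",D); v=(im.min(2)>90)&(abs(P[...,0]-.43)<.05)&(abs(P[...,1]+.01)<.05)&(P[...,2]>.006)&(P[...,2]<.125)
p=P[v]; print(len(p),p.min(0),p.max(0))
v=(abs(P[...,0]-.562)<.03)&(abs(P[...,1]+.256)<.03); print("pad z",np.median(P[v][:,2]))
E
```

```text
[ 0.4337 -0.0112  0.2161] [ 0.1067 -0.6344 -0.8614] 0.08546250758734403 19.85
637 [ 0.4106 -0.0331  0.0061] [0.4566 0.0152 0.1182]
pad z 0.0943690240084577
```

View pics/end.png

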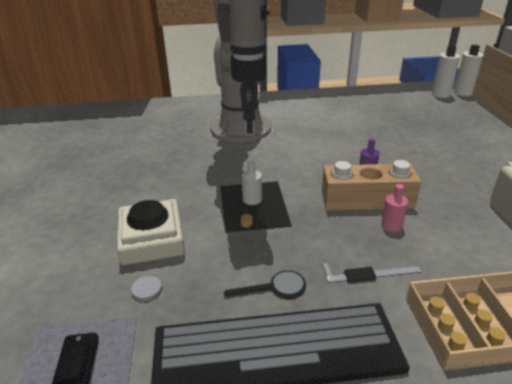

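The bottle stands upright and free on the mat at (190,252). The pad is up at 94 mm and everything else is where it was, so I'm handing in.

```bash
python3 -c "
from workcell import r
print(r.close_job())"
```

```text
the job is handed in; nothing more can be done
None
```

The job is handed in, but no verdict came back: the bottle was set on the mat, pressed onto the mixer until the pad stopped and held for over a second, and now stands upright and released on the mat, with the pad up and everything else in place.

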